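# Park the oil bottle in the bottle rail

## Task

Put the yellow oil squeeze bottle at the front of the table away in the steel bottle rail: bring it in upright through the gap in the middle of the front, with its nozzle standing up between the top strips, and slide it sideways under the strips all the way to the end that has the yellow dot. Leave it standing upright on the rail's ledge and let go. Do not tip the bottle on the way, and leave the red sauce bottle, the tin and the olive jar where they stand.

Things in the scene. Friction and masses are not known exactly. Their poses are not given: they have to be found in the camera images.
- oil_bottle: Yellow squeeze bottle, 225 mm tall, 0.15 to 0.32 kg, loose at the front of the table left or right of the rail (it swaps places with the red one; not the bottle far back by the topping trays). Origin: centre of its underside, z up. Body 54 mm across up to z = 157 mm; white cap 39 mm across up to 178, domed to 184; nozzle from there to 223, to be gripped as a rigid rod 16 mm across.
- bottle_rail: Steel rail fixed on the table, 240 mm long (its y), 219 mm tall, x from -37 to +41 mm. Origin: centre of its underside; -x is its front, facing the robot within 0.3 rad. Bottles stand on a 24 mm high ledge (x -32 to +36 mm). End walls' inner faces at y = -116 and +116 mm stop a bottle 89 mm from the middle; back rails at x = +37 mm. Below the cover the front is open.
- rail_gap (a point): Middle of the entry gap, at the rail's x = -25, y = 0, z = 219 mm. The rail's cover is 3 mm steel, z = 216 to 219 mm, cut by a T-shaped lane for nozzles: the gap in the front strip, y = -19.5 to +19.5 mm, open to the front (-x), leads into a lane along y, x = -13 to +13 mm, closed at y = -102 and +102 mm. The oil bottle on the ledge has 8 mm from cap to cover and 28 mm of nozzle above it.
- yellow_dot: Yellow dot, 22 mm across, 2 mm thick, fixed on the cover behind the lane; marks the oil bottle's end. Origin: centre of its underside, axes as the rail's. In the rail's frame at x = +27 mm, z = 219 mm, y = +85 or -85 mm. The bottle's place is on the ledge, its axis at the rail's x = 0 and the dot's y.
- red_dot: Red round dot of the same size at the other end of the rail; marks the red bottle's place, not used now.
- sauce_bottle: Red squeeze bottle at the front of the table, 55 mm across, 218 mm tall. Origin at the centre of its underside. It stands on the table at the other side from the yellow one; leave it alone.
- tomato_tin: Red and white food tin, 57 mm across, 72 mm tall, origin at the centre of its underside. Leave it alone.
- olive_jar: Glass jar with a black lid, 64 mm across, 94 mm tall, origin at the centre of its underside. Leave it alone.
Not all that is in view belongs to the job. There is more than one size of the oil_bottle; the job needs the middle-sized.

How it is judged:
By the outcome, as a careful person would: the job done as asked, in the order asked, and still so for the second after the job is handed in, with the robot touching nothing.
It also fails if it takes over 54 s, if anything falls off the work surface, if the arm or the gripper's body presses on something with over 40 N, if the wrist force passes 120 N, or if a joint passes its speed limit or range.

## Robot

A 6-joint arm with a two-finger parallel gripper is mounted at the origin on a cart in front of the work surface, level with it; the furniture and walls round the work are solid. World frame = base frame: x ahead of the robot, y to its left, z up, the work surface at z = 0. Lengths are in m, angles in degrees, forces in N, time in s.
With the tool pointing down it reaches from about 0.4 to 0.825 m from the base axis. Payload 7 kg.
Tool frame: the origin (TCP) lies midway between the tips of the shut fingers; the grasp point (between the pads) lies 19 mm behind it; z points along the fingers, y is the line along which they close (so a half turn about z gives the same grasp; the last joint's range is limited). The gripper opens to 88 mm and grips with 3 to 60 N. Pads are 19 mm wide; open, the fingers measure 130 mm over their backs; the gripper's body (78 mm by 193 mm) begins 47 mm behind the grasp point.
Start: joints at [81.022, 20.546, 0.682, 0, -70.136, -16.507], TCP at [0.29, 0.609, 0.227] pointing down, gripper open.
Joint ranges: [-176.03, 176.03], [-82.01, 121.73], [-58.28, 71.71], [-173.87, 95.51], [-174.79, -0.11], [-173.66, 173.66]. Speed limits (degrees/s): [136.94, 136.94, 172.46, 180, 180, 180].

## Interface

Orientations are given as [roll, pitch, yaw] about the fixed x, y, z axes, in that order (R = Rz(yaw) Ry(pitch) Rx(roll)).
In Python, from plant import ctrl gives the robot as it stands. The module is installed in compiled form; this text tells all that it offers.
- The arm moves only by the tool send_rows, never from a script. Its argument "plan" is a list that holds one entry, the list of rows, each a list of 6 numbers: the shift along the tool's x, y, z in a scale on which 1.0 is 0.6 m, then the turn, a rotation vector about the tool's x, y, z in parts of the range, where 1.0 means 60 degrees. A call has 1 to 8 rows; each row is the pose to reach, as a shift and turn from the pose commanded when the call began, along the tool's axes at that moment; what a row does not reach only later rows make up. A row lasts 1/12 s, in which the tool goes at most 41.7 mm and 7.16 degrees, less where a joint would pass 70% of its speed; a pose out of reach is approached as far as the arm can. Shift and turn numbers lie between -1 and 1, and a call with a number outside is refused. A call with a gripper value outside its range is refused whole. "fingers" is the opening, from 0 (shut) to 1 (fully open), set as the call begins (left out, the last holds). The fingers move at their own pace and stop on an object; the grip force is fixed at half the most. Time passes only in rows, so rows that repeat a pose let the fingers close. It gives the time, the measured TCP pose, the force, the opening and the grip force at its end, in the units of the state.
- ctrl.get_obs(): the state, without advancing time (a new reading comes with each control period).
- ctrl.snapshot(name): name is "side" or "top" or "wrist"; returns a dict with "img" (384x512x3 uint8, red, green, blue), "K" (3x3 intrinsics, pixels), "k1" (the pictures are not rectified: a ray, as slopes to the right and down, at radius r is drawn at 1 + k1 r^2 times it, then the intrinsics apply), "pose" (4x4, takes a point from camera to world coordinates). Camera axes: x right, y down, z forward; pixel columns grow to the right and rows downward; lengths in m; the calibration is good to about 2 mm. A picture is of the moment at which its call begins. There is no depth.
- ctrl.close_job(): hands the job in; it is judged then, once.
The state is a dict: "clock": time; "joint_pos": joint angles; "qvel": joint speeds; "tau": joint torques, N m; "tool_pos": TCP position; "orientation": TCP orientation; "force": force on the tool from outside, world axes, zero at the start; "moment": the same for the moment, N m; "opening": finger opening in m; "gripper_force": force on a finger pad.
Only numpy, scipy, OpenCV 4.12 (cv2) and the standard library are available. Lean on these libraries where they do the work, as an engineer would, in place of code of your own. Each camera call takes 0.05 s, during which the arm holds its last target. There are 200 camera calls.

## Working session

There is one attempt and no reset: what is moved stays moved. The work goes in short steps, Python scripts to look and compute and a tool call to move; the robot and the scene stay as the last step left them, time stands still between calls to the robot, and variables do not carry over. Pictures are saved under pics/ and viewed, at most 10 in all, crops included, and the job is handed in when it is done.

Besides the shell and the picture viewer there is one more tool, called after "Request:" as name(argument=value, ...) on one line, values as JSON. send_rows: Moves the arm, as the interface text tells. Its arguments: {"type":"object","properties":{"plan":{"type":"array","items":{"type":"array","items":{"type":"array","items":{"type":"number"}}}},"fingers":{"type":"number"}},"required":["plan"]}

```bash
mkdir -p pics
cat > h.py <<'E'
import numpy as np, cv2
from plant import ctrl
from scipy.spatial.transform import Rotation as R
def snap(n,f=None):
    s=ctrl.snapshot(n); 
    np.savez(f'{f or n}.npz',**{k:np.array(v) for k,v in s.items()})
    if f: cv2.imwrite(f'pics/{f}.png',s['img'][:,:,::-1])
    return s
def load(f):
    d=np.load(f+'.npz'); return {k:d[k] for k in d}
def ray(s,uv):
    K=s['K']; d=np.array([(uv[0]-K[0,2])/K[0,0],(uv[1]-K[1,2])/K[1,1]]); u=d.copy()
    for _ in range(20): u=d/(1+float(s['k1'])*(u@u))
    P=s['pose']; v=P[:3,:3]@np.array([u[0],u[1],1]); return P[:3,3],v/np.linalg.norm(v)
def onz(s,uv,z):
    o,v=ray(s,uv); return o+v*(z-o[2])/v[2]
def tri(l):
    A=0;b=0
    for s,uv in l:
        o,v=ray(s,uv); M=np.eye(3)-np.outer(v,v); A=A+M; b=b+M@o
    p=np.linalg.solve(A,b)
    return p,[np.linalg.norm((np.eye(3)-np.outer(v,v))@(p-o)) for o,v in (ray(s,uv) for s,uv in l)]
def proj(s,p):
    P=s['pose']; c=P[:3,:3].T@(np.array(p)-P[:3,3]); u=c[:2]/c[2]; u=u*(1+float(s['k1'])*(u@u)); K=s['K']
    return np.array([K[0,0]*u[0]+K[0,2],K[1,1]*u[1]+K[1,2]])
E
python3 - <<'E'
from h import *
for n in ('side','top','wrist'):
    s=snap(n,n); print(n,s['pose'][:3,3].round(3),s['pose'][:3,2].round(2),s['K'][0,0])
a=[cv2.imread(f'pics/{n}.png') for n in ('side','top')]
cv2.imwrite('pics/st.png',cv2.resize(np.hstack(a),(800,300)))
print(ctrl.get_obs())
E
```

```text
side [ 0.183 -0.864  1.038] [ 0.3   0.67 -0.68] 445.5028344874459
top [ 0.411 -0.002  1.254] [ 0.16 -0.01 -0.99] 391.40314089718515
wrist [0.353 0.579 0.384] [-0.23  0.11 -0.97] 281.0022971016414
{'clock': 0.15, 'joint_pos': array([ 8.10205353e+01,  2.05830220e+01,  6.46142627e-01, -1.33706905e-02,
       -7.01369818e+01, -1.65067619e+01]), 'qvel': array([-0.03235175, -0.02672955,  0.18202683,  0.03118953,  0.11554141,
        0.07617485]), 'tau': array([-1.63771660e-03, -5.83274746e+01,  2.93292528e+01,  7.00128704e+00,
        8.80357489e-03, -1.02505526e-04]), 'tool_pos': array([0.29032249, 0.60896396, 0.22583285]), 'orientation': array([ 1.79925611e+02, -8.93486216e-03, -2.54907718e+01]), 'force': array([-0.89968337, -0.47347069,  0.56816353]), 'moment': array([ 0.0385969 , -0.01132781,  0.03351725]), 'gripper_force': 0.0, 'opening': 0.08764970877873791}
```

View pics/side.png

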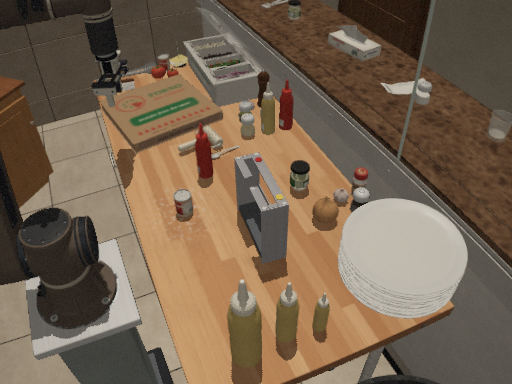

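View pics/top.png

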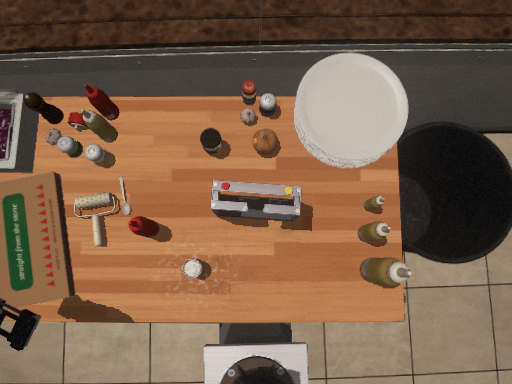

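The side view shows the three yellow bottles (the middle one is at about (287,315), nozzle tip (289,287)), with the rail at (262,205). The top view has the middle bottle at (375,233), the rail at (255,200), the yellow dot at (289,190) and the red dot at (226,186).

Run:
```python
from h import *
t=load('top');s=load('side')
def c(d,u,v,w,h): return cv2.resize(d['img'][v:v+h,u:u+w,::-1],(400,300),interpolation=cv2.INTER_CUBIC)
cv2.imwrite('pics/c1.png',np.vstack([np.hstack([c(t,205,165,104,78),c(t,345,208,60,45)]),np.hstack([c(s,210,145,100,75),c(s,240,275,100,75)])]))
for n,d,b in(('top',t,(205,165,310,225)),('side',s,(225,145,300,265))):
    u0,v0,u1,v1=b; hsv=cv2.cvtColor(d['img'],cv2.COLOR_RGB2HSV)[v0:v1,u0:u1]
    for nm,lo,hi in(('Y',(22,150,150),(34,255,255)),('R',(170,150,100),(180,255,255)),('R0',(0,180,100),(5,255,255))):
        k,l,st,ce=cv2.connectedComponentsWithStats(cv2.inRange(hsv,lo,hi))
        print(n,nm,[(st[i,4],(ce[i]+[u0,v0]).round(2)) for i in range(1,k) if st[i,4]>4])
```

```text
top Y [(np.int32(42), array([288.07, 190.19]))]
top R []
top R0 [(np.int32(35), array([225.14, 185.71]))]
side Y [(np.int32(23), array([279.35, 196.61]))]
side R []
side R0 [(np.int32(16), array([258.31, 159.19]))]
```

View pics/c1.png

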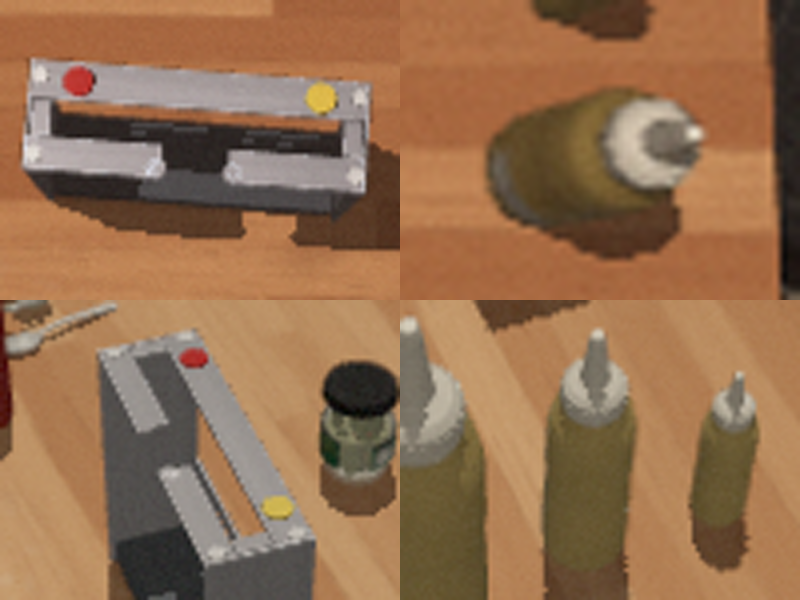

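The crops show the middle bottle's nozzle tip at top (388.7,227.8) and side (289,282.8). The T-shaped lane, the front gap and the dots are also clear, with yellow at the robot's right (-y).

Run:
```python
from h import *
t=load('top');s=load('side')
tip=tri([(t,(388.7,227.8)),(s,(289,282.8))]);print('tip',tip)
print('cap from top @.17',onz(t,(382.8,229.3),.172))
Y=tri([(t,(288.07,190.19)),(s,(279.35,196.61))]);Rd=tri([(t,(225.14,185.71)),(s,(258.31,159.19))])
print(Y,Rd)
d=Rd[0]-Y[0];print(np.linalg.norm(d))
# also plane z=.221
y=onz(t,(288.07,190.19),.221);r=onz(t,(225.14,185.71),.221);print(y,r)
ey=(r-y)/np.linalg.norm(r-y);ex=np.array([ey[1],-ey[0],0]);
print('yaw',np.degrees(np.arctan2(-ey[0],ey[1])),'org',(y+r)/2-.027*ex,ex)
# bottle mask, side and top
for n,dd,b in(('top',t,(350,215,402,250)),('side',s,(270,280,305,360))):
    u0,v0,u1,v1=b;hsv=cv2.cvtColor(dd['img'],cv2.COLOR_RGB2HSV)[v0:v1,u0:u1]
    m=cv2.inRange(hsv,(18,90,40),(35,255,200));k,l,st,ce=cv2.connectedComponentsWithStats(m);i=1+np.argmax(st[1:,4]);print(n,st[i]+[u0,v0,0,0,0],ce[i]+[u0,v0])
print(proj(t,tip[0]*[1,1,0]),proj(t,tip[0]*[1,1,0]+[0,0,.157]),proj(s,tip[0]*[1,1,0]))
for z in(0,.184,.223):print(z,proj(t,np.r_[tip[0][:2],z]),proj(s,np.r_[tip[0][:2],z]))
```

```text
tip (array([ 0.48174146, -0.36287784,  0.22734552]), [np.float64(0.0011623062393168945), np.float64(0.0011623062393168605)])
cap from top @.17 [ 0.48069507 -0.36496681  0.172     ]
(array([ 0.59040794, -0.10092897,  0.22186259]), [np.float64(0.001152671382895932), np.float64(0.0011526713828960945)]) (array([0.60676481, 0.06738024, 0.22262443]), [np.float64(0.0010638635553591256), np.float64(0.0010638635553592473)])
0.16910387050837017
[ 0.58944053 -0.10064757  0.221     ] [0.60603571 0.06778821 0.221     ]
yaw -5.626920517743722 org [ 0.57086822 -0.01378232  0.221     ] [ 0.99518144 -0.0980505   0.        ]
top [359 222  26  20 233] [370.39055794 231.50214592]
side [276 298  23  45 769] [286.2626788  321.68140442]
[364.66434773 232.95158632] [380.30586577 229.34458979] [284.82733907 334.24625185]
0 [364.66434773 232.95158632] [284.82733907 334.24625185]
0.184 [383.44513948 228.6193938 ] [287.70772793 294.05230754]
0.223 [388.26099518 227.50606555] [288.40586611 284.06226752]
```

```bash
cat >> h.py <<'E'
def delta(p,yaw=None,p0=None,o0=None):
    o=ctrl.get_obs(); p0=o['tool_pos'] if p0 is None else p0; o0=o['orientation'] if o0 is None else o0
    A=R.from_euler('xyz',o0,degrees=True); B=R.from_euler('xyz',[180,0,o0[2] if yaw is None else yaw],degrees=True)
    return np.r_[A.inv().apply(np.array(p)-p0)*100,(A.inv()*B).as_rotvec(degrees=True)].round(2)
E
python3 - <<'E'
from h import *
t=load('top');s=load('side')
print('big',tri([(t,(408,274)),(s,(241,286))]), 'red',tri([(t,(133,220)),(s,(201,127))]), 'small',tri([(t,(381,202)),(s,(325,296))]))
p0=[.29,.609,.227];o=[180,0,-25.5]
print(delta([.5,.3,.38],-5.6,p0,o));print(delta([.55,0,.38],-5.6,[.5,.3,.38],[180,0,-5.6]));print(delta([.481,-.364,.30],-5.6,[.55,0,.38],[180,0,-5.6]))
E
```

```text
big (array([ 0.36394754, -0.37509627,  0.30213346]), [np.float64(0.0011837323010689235), np.float64(0.0011837323010688901)]) red (array([0.51902769, 0.31806649, 0.20888003]), [np.float64(0.0022863449849916087), np.float64(0.002286344984991558)]) small (array([ 0.568241  , -0.3794027 ,  0.13966479]), [np.float64(0.006769092317451997), np.float64(0.006769092317452069)])
[ 32.26  18.85 -15.3    0.     0.   -19.9 ]
[ 7.9  29.37  0.    0.    0.    0.  ]
[-3.32 36.9   8.    0.    0.    0.  ]
```

The manual's scale: shifts go in shares of 0.6 m and turns go in shares of 60 degrees. Converting my numbers, 20 cm / 60 = 0.3333, -15.3 cm / 60 = -0.255, -19.9 degrees / 60 = -0.3317.

Request:
send_rows(plan=[[[0,0,-0.0667,0,0,0],[0,0,-0.1333,0,0,-0.05],[0.05,0.0333,-0.2,0,0,-0.1],[0.1083,0.0667,-0.255,0,0,-0.2],[0.1667,0.1,-0.255,0,0,-0.3317],[0.225,0.1333,-0.255,0,0,-0.3317],[0.2833,0.1667,-0.255,0,0,-0.3317],[0.3333,0.2,-0.255,0,0,-0.3317]]], fingers=0.6)

```text
clock: 0.82
tool_pos: [0.4154, 0.4208, 0.3798]
orientation: [-180.0, -0.0, -5.5]
force: [1.0, 0.2, 0.0]
opening: 0.0528
gripper_force: 0.0
```

Run:
```python
from h import *
o=ctrl.get_obs();print(o['clock'],o['tool_pos'],o['orientation'],o['joint_pos'],o['opening'])
print(delta([.55,0,.38],-5.6));print(delta([.481,-.364,.38],-5.6))
```

```text
0.8167 [0.4154062  0.42078603 0.37984793] [-1.79966395e+02 -9.03774967e-03 -5.54309461e+00] [ 6.42942897e+01  9.25882382e+00  4.97087797e+00 -3.10795908e-03
 -8.56773938e+01  2.01628517e+01] 0.052792999254107076
[ 1.746e+01  4.058e+01 -4.000e-02 -3.000e-02 -1.000e-02  6.000e-02]
[ 1.411e+01  7.748e+01 -6.000e-02 -3.000e-02 -1.000e-02  6.000e-02]
```

Converted, 28 cm / 60 = 0.4667, 24.5 cm / 60 = 0.4083.

Request:
send_rows(plan=[[[0.0333,0.0583,0,0,0,0],[0.0667,0.1167,0,0,0,0],[0.1,0.175,0,0,0,0],[0.1333,0.2333,0,0,0,0],[0.1667,0.2917,0,0,0,0],[0.2,0.35,0,0,0,0],[0.2333,0.4083,0,0,0,0],[0.2667,0.4667,0,0,0,0]]])

```text
clock: 1.48
tool_pos: [0.5469, 0.1261, 0.3796]
orientation: [-180.0, -0.0, -5.6]
force: [1.3, -0.0, -0.2]
opening: 0.0528
gripper_force: 0.0
```

Request:
send_rows(plan=[[[0.0083,0.0667,0,0,0,0],[0.0167,0.1333,0,0,0,0],[0.0167,0.2,0,0,0,0],[0.0167,0.2667,0,0,0,0],[0.0083,0.3333,0,0,0,0],[0,0.4,0,0,0,0],[-0.0083,0.4667,0,0,0,0],[-0.0167,0.5333,0,0,0,0]]])

```text
clock: 2.15
tool_pos: [0.5046, -0.1911, 0.3795]
orientation: [-180.0, -0.0, -5.6]
force: [1.3, 0.1, -0.0]
opening: 0.0522
gripper_force: 0.0
```

Converted, 14 cm / 60 = 0.2333, -1.3 cm / 60 = -0.0217.

Request:
send_rows(plan=[[[-0.0083,0.0667,0,0,0,0],[-0.0167,0.1333,0.0167,0,0,0],[-0.0217,0.1833,0.0333,0,0,0],[-0.0217,0.2167,0.05,0,0,0],[-0.0217,0.2333,0.0667,0,0,0],[-0.0217,0.2333,0.0667,0,0,0],[-0.0217,0.2333,0.0667,0,0,0]]])

```text
clock: 2.73
tool_pos: [0.4787, -0.3275, 0.3387]
orientation: [-180.0, 0.1, -5.6]
force: [-0.5, -0.3, 0.8]
opening: 0.0526
gripper_force: 0.0
```

Run:
```python
from h import *
o=ctrl.get_obs();print(o['clock'],o['tool_pos'],o['orientation'],o['joint_pos'],o['opening'])
w=snap('wrist','w1');print(proj(w,[.481,-.364,.223]),w['pose'][:3,3])
print(delta([.481,-.364,.30],-5.6))
```

```text
2.7333 [ 0.47870332 -0.32747253  0.33866614] [-1.79973286e+02  1.01542007e-01 -5.64556810e+00] [-1.50712759e+01  8.68863914e+00 -8.41541578e-01 -9.85686917e-03
 -8.05743654e+01  9.94273072e+01] 0.052607664826076275
[291.57147098 181.47579857] [ 0.54777476 -0.3350613   0.49654361]
[ 0.54  3.66  3.95 -0.    0.02  0.01]
```

View pics/w1.png

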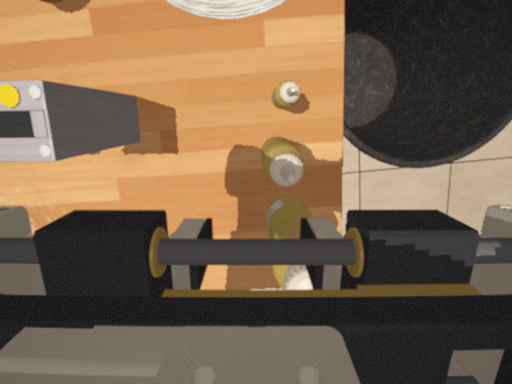

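The wrist view shows the middle bottle's cap at about (286,168) and its nozzle tip near (291,179), close to the predicted (291.6,181.5). I'll zoom in to refine it.

Run:
```python
from h import *
w=load('w1')
cv2.imwrite('pics/w1c.png',cv2.resize(w['img'][135:195,255:315,::-1],(600,600),interpolation=cv2.INTER_CUBIC))
```

```text
(no output)
```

View pics/w1c.png

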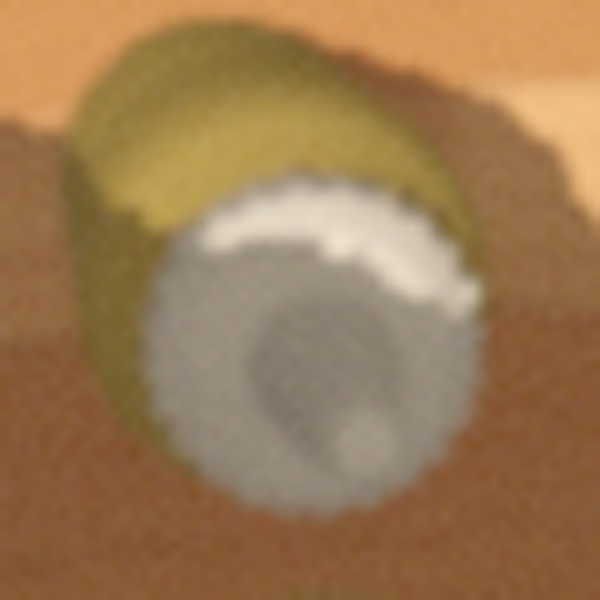

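The tip is at wrist pixel (291.5,178.5) and the cap rim centre at about (286,169.3).

Run:
```python
from h import *
w=load('w1');t=load('top');s=load('side')
print(onz(w,(291.5,178.5),.223),onz(w,(286,169.3),.176))
print(tri([(w,(291.5,178.5)),(t,(388.7,227.8)),(s,(289,282.8))]))
hsv=cv2.cvtColor(w['img'],cv2.COLOR_RGB2HSV)[70:120,0:40]
k,l,st,ce=cv2.connectedComponentsWithStats(cv2.inRange(hsv,(22,150,150),(34,255,255)));i=1+np.argmax(st[1:,4]);c=ce[i]+[0,70];print('dot',c,st[i],onz(w,c,.221),tri([(w,c),(t,(288.07,190.19)),(s,(279.35,196.61))]))
```

```text
[ 0.48404533 -0.36413458  0.223     ] [ 0.48461077 -0.36352594  0.176     ]
(array([ 0.48287884, -0.36314263,  0.22590777]), [np.float64(0.0019356794454335406), np.float64(0.002145464151908575), np.float64(0.000882800489592404)])
dot [ 8.67621777 95.51862464] [  0  15  19  22 349] [ 0.59176778 -0.10162864  0.221     ] (array([ 0.59102311, -0.1009418 ,  0.22098094]), [np.float64(0.0009451771526438167), np.float64(0.0015788530661596735), np.float64(0.0009394589905102156)])
```

Converted, 8 cm / 60 = 0.1333, 1.2 cm / 60 = 0.02.

Request:
send_rows(plan=[[[0.005,0.02,0,0,0,0],[0.0133,0.0467,0.0167,0,0,0],[0.0133,0.06,0.05,0,0,0],[0.0133,0.06,0.0917,0,0,0],[0.0133,0.06,0.1333,0,0,0],[0.0133,0.06,0.1333,0,0,0],[0.0133,0.06,0.1333,0,0,0]]])

```text
clock: 3.37
tool_pos: [0.4837, -0.3636, 0.2596]
orientation: [180.0, 0.1, -5.5]
force: [0.5, -1.1, 0.9]
opening: 0.0531
gripper_force: 0.0
```

Run:
```python
from h import *
o=ctrl.get_obs();print(o['clock'],o['tool_pos'],o['orientation'])
print(delta([.4837,-.3637,.199],-5.6))
w=snap('wrist','w2');print(proj(w,[.4837,-.3637,.223]));cv2.imwrite('pics/w2c.png',cv2.resize(w['img'][170:330,130:370,::-1],(720,480)))
```

```text
3.3667 [ 0.48367257 -0.36361504  0.25958681] [ 1.79997785e+02  9.17130118e-02 -5.50679811e+00]
[0.01 0.01 6.06 0.   0.09 0.09]
[255.21722055 213.72975135]
```

View pics/w2c.png

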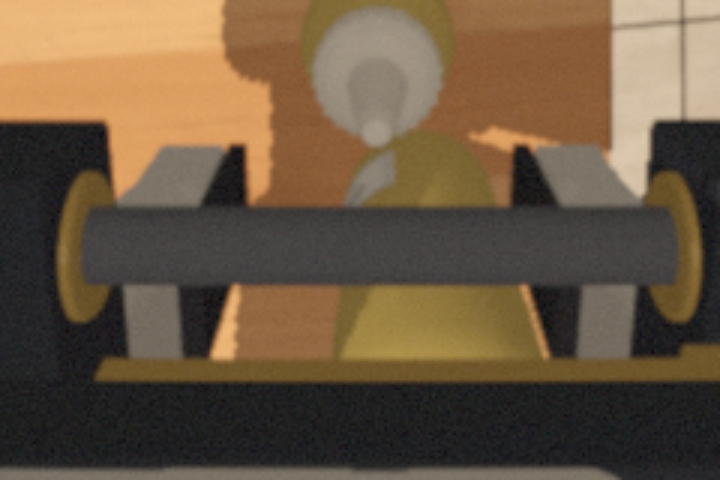

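The tip is at wrist pixel (255.3,213.7), matching the prediction (255.2,213.7). I'll descend and close.

Converted, 6.1 cm / 60 = 0.1017, 5.8 cm / 60 = 0.0967.

Request:
send_rows(plan=[[[0,0,0.025,0,0,0],[0,0,0.0583,0,0,0],[0,0,0.0833,0,0,0],[0,0,0.0967,0,0,0],[0,0,0.1017,0,0,0],[0,0,0.1017,0,0,0],[0,0,0.1017,0,0,0]]])

```text
clock: 4.0
tool_pos: [0.4843, -0.3645, 0.2001]
orientation: [179.9, -0.1, -5.6]
force: [0.4, -0.3, 0.1]
opening: 0.0525
gripper_force: 0.0
```

Request:
send_rows(plan=[[[0,0,0,0,0,0],[0,0,0,0,0,0],[0,0,0,0,0,0],[0,0,0,0,0,0],[0,0,0,0,0,0],[0,0,0,0,0,0],[0,0,0,0,0,0],[0,0,0,0,0,0]]], fingers=0)

```text
clock: 4.67
tool_pos: [0.4836, -0.3641, 0.1986]
orientation: [-180.0, -0.0, -5.6]
force: [-0.2, 0.9, 0.4]
opening: 0.0151
gripper_force: 30.0
```

Converted, -3.2 cm / 60 = -0.0533, -3.1 cm / 60 = -0.0517.

Request:
send_rows(plan=[[[0,0,-0.0033,0,0,0],[0,0,-0.01,0,0,0],[0,0,-0.02,0,0,0],[0,0,-0.0317,0,0,0],[0,0,-0.0417,0,0,0],[0,0,-0.0483,0,0,0],[0,0,-0.0517,0,0,0],[0,0,-0.0533,0,0,0]]])

```text
clock: 5.33
tool_pos: [0.4837, -0.3642, 0.2311]
orientation: [180.0, -0.0, -5.6]
force: [-0.4, 0.2, -2.9]
opening: 0.0155
gripper_force: 30.0
```

Run:
```python
from h import *
o=ctrl.get_obs();print(o['clock'],o['tool_pos'],o['force'],o['opening'])
print(delta([.461,-.003,.2306],-5.6))
```

```text
5.3333 [ 0.48368509 -0.36417218  0.23112436] [-0.4172788   0.17913806 -2.85376788] 0.01546055986684946
[-5.770e+00 -3.572e+01  4.000e-02  1.000e-02 -5.000e-02  1.000e-02]
```

Converted, -11.2 cm / 60 = -0.1867, -5.8 cm / 60 = -0.0967.

Request:
send_rows(plan=[[[-0.0033,-0.0067,0,0,0,0],[-0.01,-0.02,0,0,0,0],[-0.02,-0.04,0,0,0,0],[-0.03,-0.0667,0,0,0,0],[-0.04,-0.0967,0,0,0,0],[-0.05,-0.1267,0,0,0,0],[-0.06,-0.1567,0,0,0,0],[-0.07,-0.1867,0,0,0,0]]])

```text
clock: 6.0
tool_pos: [0.4515, -0.2468, 0.2303]
orientation: [-180.0, 0.0, -5.6]
force: [-0.1, 0.6, -1.2]
opening: 0.0151
gripper_force: 30.0
```

Converted, -14.4 cm / 60 = -0.24, -1.2 cm / 60 = -0.02.

Request:
send_rows(plan=[[[-0.0083,-0.03,0,0,0,0],[-0.015,-0.06,0,0,0,0],[-0.02,-0.09,0,0,0,0],[-0.0233,-0.12,0,0,0,0],[-0.0267,-0.15,0,0,0,0],[-0.0267,-0.18,0,0,0,0],[-0.0267,-0.21,0,0,0,0],[-0.0267,-0.24,0,0,0,0]]])

```text
clock: 6.67
tool_pos: [0.4496, -0.1022, 0.2304]
orientation: [-180.0, -0.0, -5.6]
force: [-0.1, 0.2, -2.1]
opening: 0.0156
gripper_force: 30.0
```

Converted, -10.1 cm / 60 = -0.1683, -10 cm / 60 = -0.1667.

Request:
send_rows(plan=[[[0,-0.03,0,0,0,0],[0,-0.06,0,0,0,0],[0,-0.09,0,0,0,0],[0,-0.12,0,0,0,0],[0,-0.1433,0,0,0,0],[0,-0.16,0,0,0,0],[0,-0.1667,0,0,0,0],[0,-0.1683,0,0,0,0]]])

```text
clock: 7.33
tool_pos: [0.4601, -0.0025, 0.2305]
orientation: [-180.0, -0.0, -5.5]
force: [0.2, 0.5, -2.1]
opening: 0.0153
gripper_force: 30.0
```

Run:
```python
from h import *
o=ctrl.get_obs();print(o['clock'],o['tool_pos'],o['orientation'],o['force'],o['opening'])
w=snap('wrist','w3');s=snap('side','s3');t=snap('top','t3')
def c(d,u,v,k,h): return cv2.resize(d['img'][v:v+h,u:u+k,::-1],(400,300),interpolation=cv2.INTER_CUBIC)
cv2.imwrite('pics/c3.png',np.vstack([np.hstack([cv2.resize(w['img'][:,:,::-1],(400,300)),c(w,100,0,320,240)]),np.hstack([c(s,200,140,120,90),c(t,200,165,104,78)])]))
def ms(d,b,lo,hi):
    u0,v0,u1,v1=b;hsv=cv2.cvtColor(d['img'],cv2.COLOR_RGB2HSV)[v0:v1,u0:u1]
    k,l,st,ce=cv2.connectedComponentsWithStats(cv2.inRange(hsv,lo,hi));return [(st[i,4],(ce[i]+[u0,v0]).round(2)) for i in range(1,k) if st[i,4]>100]
print(ms(w,(0,0,512,200),(22,150,150),(34,255,255)),ms(w,(0,0,512,200),(0,180,100),(5,255,255)))
print([proj(w,p).round() for p in([.591,-.101,.221],[.6068,.0674,.222])])
```

```text
7.3333 [ 0.46008509 -0.00249109  0.23048063] [-1.79993863e+02 -1.62778696e-03 -5.50682007e+00] [ 0.19116053  0.54662442 -2.06647731] 0.015328345474671774
[] []
[array([417., -20.]), array([ 95., -20.])]
```

View pics/c3.png

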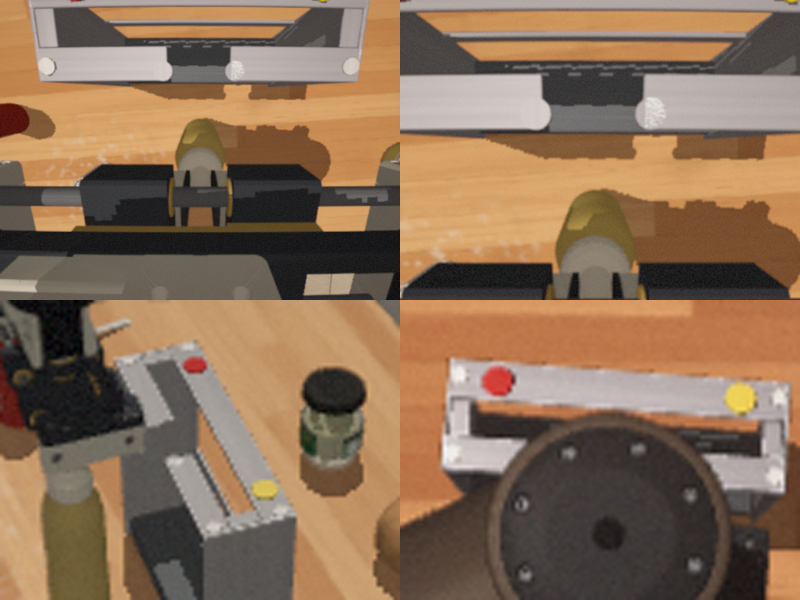

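The bottle hangs upright in the grip in front of the gap. In the wrist view the gap lies at about u 215–292, v 60–105. I'll measure its edges there.

Run:
```python
from h import *
w=load('w3');g=cv2.cvtColor(w['img'],cv2.COLOR_RGB2HSV).astype(int)
V=g[:,:,2];S=g[:,:,1]
for v in (66,70,74,78,82,86,90): print(v,''.join('#' if (V[v,u]>125 and S[v,u]<60) else '.' for u in range(195,320)))
# front & back edges of front strip, per column
strip=(V>125)&(S<60)
pf=[];pb=[]
for u in list(range(80,190,10))+list(range(325,440,10)):
    r=np.where(strip[50:115,u])[0]+50; pf.append(onz(w,(u,r.max()+.5),.219)); pb.append(onz(w,(u,r.min()-.5),.219))
for P in(pf,pb):
    P=np.array(P);k=np.polyfit(P[:,1],P[:,0],1);print('x = %.4f + %.4f*y'%(k[1],k[0]),'yaw',np.degrees(np.arctan(-k[0])),np.abs(np.polyval(k,P[:,1])-P[:,0]).max())
for v in(98,102,105):
    r=np.where(strip[v,30:500])[0]+30; print(v,r.min(),r.max(),onz(w,(r.min()-.5,v),.219),onz(w,(r.max()+.5,v),.219))
for u in(213,214,216,218,288,290,292,294): print(u,onz(w,(u,76),.219))
```

```text
66 ###################.................................................................................#########################
70 ###################.................................................................................#########################
74 ###################.................................................................................#########################
78 ###################.................................................................................#########################
82 #######################.........................................................................#############################
86 ##########################....................................................................###############################
90 ##########################...................................................................################################
x = 0.5375 + 0.0990*y yaw -5.655582375094449 0.0003035128218130678
x = 0.5615 + 0.0933*y yaw -5.332744973985052 0.005081822920107837
98 51 457 [0.55162591 0.10870688 0.219     ] [ 0.52848813 -0.12820548  0.219     ]
102 51 457 [0.54942769 0.10931294 0.219     ] [ 0.52621571 -0.12836755  0.219     ]Traceback (most recent call last):
  File "<stdin>", line 13, in <module>
    return umr_minimum(a, axis, None, out, keepdims, initial, where)
ValueError: zero-size array to reduction operation minimum which has no identity
```

Converted, 4 cm / 60 = 0.0667, 3.7 cm / 60 = 0.0617.

Request:
send_rows(plan=[[[0,0,0.0017,0,0,0],[0,0,0.005,0,0,0],[0.005,0,0.0067,0,0,0],[0.0167,0,0.0067,0,0,0],[0.0333,0,0.0067,0,0,0],[0.05,0,0.0067,0,0,0],[0.0617,0,0.0067,0,0,0],[0.0667,0,0.0067,0,0,0]]])

```text
clock: 8.15
tool_pos: [0.5019, -0.0072, 0.2261]
orientation: [180.0, 0.0, -5.6]
force: [-0.2, 0.1, -2.4]
opening: 0.0152
gripper_force: 30.0
```

Run:
```python
from h import *
o=ctrl.get_obs();print(o['clock'],o['tool_pos'],o['orientation'],o['force'],o['opening'])
w=load('w3');a=onz(w,(213.5,74),.219);b=onz(w,(295.5,74),.219);print(a,b,np.linalg.norm(a-b),(a+b)/2)
print(delta([.573,-.0132,.2266],-5.6))
```

```text
8.15 [ 0.50185237 -0.00719027  0.22612387] [ 1.79974291e+02  2.32028212e-02 -5.61040717e+00] [-0.21646457  0.06012379 -2.44583174] 0.015162850189001906
[0.55441562 0.01180414 0.219     ] [ 0.54990949 -0.03435183  0.219     ] 0.046375415057334966 [ 0.55216255 -0.01127385  0.219     ]
[ 7.14 -0.1  -0.05  0.03  0.02 -0.01]
```

Converted, 4 cm / 60 = 0.0667, 3.6 cm / 60 = 0.06.

Request:
send_rows(plan=[[[0.0033,0,0,0,0,0],[0.0117,0,0,0,0,0],[0.0217,0,0,0,0,0],[0.0317,0,0,0,0,0],[0.0417,0,0,0,0,0],[0.0517,0,0,0,0,0],[0.06,0,0,0,0,0],[0.0667,0,0,0,0,0]]])

```text
clock: 8.82
tool_pos: [0.5408, -0.011, 0.2264]
orientation: [180.0, 0.0, -5.6]
force: [-0.5, 0.6, -2.5]
opening: 0.015
gripper_force: 30.0
```

Converted, 3.1 cm / 60 = 0.0517, 2.5 cm / 60 = 0.0417.

Request:
send_rows(plan=[[[0.0067,0,0,0,0,0],[0.015,0,0,0,0,0],[0.025,0,0,0,0,0],[0.0333,0,0,0,0,0],[0.0417,0,0,0,0,0],[0.0483,0,0,0,0,0],[0.0517,-0.0017,0,0,0,0],[0.0517,-0.0017,0,0,0,0]]])

```text
clock: 9.48
tool_pos: [0.5715, -0.0129, 0.2263]
orientation: [180.0, 0.0, -5.6]
force: [-0.2, 0.4, -1.6]
opening: 0.0152
gripper_force: 30.0
```

Run:
```python
from h import *
o=ctrl.get_obs();print(o['clock'],o['tool_pos'],o['orientation'],o['force'],o['opening'])
w=snap('wrist','w4');s=snap('side','s4')
def c(d,u,v,k,h): return cv2.resize(d['img'][v:v+h,u:u+k,::-1],(400,300),interpolation=cv2.INTER_CUBIC)
cv2.imwrite('pics/c4.png',np.hstack([c(w,130,120,256,192),c(s,200,140,120,90)]))
ey=np.array([.0980,.9952,0]);O=np.array([.573,-.0132,.2262])
print(delta(O-.085*ey,-5.6))
```

```text
9.4833 [ 0.57150028 -0.01291396  0.2263048 ] [ 1.79993806e+02  1.37112140e-02 -5.59402495e+00] [-0.21088454  0.40254486 -1.62067629] 0.015151070348080031
[0.19 8.51 0.02 0.   0.02 0.01]
```

View pics/c4.png

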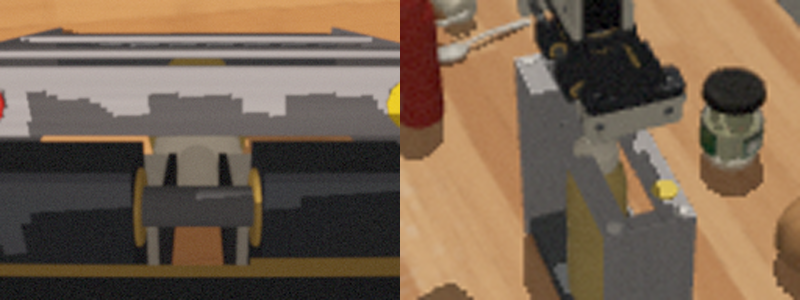

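The nozzle stands in the lane and the bottle is inside the rail with no contact force. I'll slide it toward the yellow dot.

Converted, 4.4 cm / 60 = 0.0733, 3.8 cm / 60 = 0.0633.

Request:
send_rows(plan=[[[0,0.005,0,0,0,0],[0.0017,0.0133,0,0,0,0],[0.0017,0.0233,0,0,0,0],[0.0017,0.0333,0,0,0,0],[0.0017,0.0433,0,0,0,0],[0.0017,0.0533,0,0,0,0],[0.0017,0.0633,0,0,0,0],[0.0017,0.0733,0,0,0,0]]])

```text
clock: 10.25
tool_pos: [0.5677, -0.0576, 0.2265]
orientation: [180.0, 0.0, -5.6]
force: [-0.8, 1.6, -0.7]
opening: 0.0153
gripper_force: 30.0
```

Converted, 4.2 cm / 60 = 0.07, 4 cm / 60 = 0.0667.

Request:
send_rows(plan=[[[0,0.01,0,0,0,0],[0,0.02,0,0,0,0],[0,0.03,0,0,0,0],[0,0.04,0,0,0,0],[0,0.05,0,0,0,0],[0,0.06,0,0,0,0],[0,0.0667,0,0,0,0],[0,0.07,0,0,0,0]]])

```text
clock: 10.92
tool_pos: [0.5636, -0.0993, 0.2265]
orientation: [180.0, 0.0, -5.6]
force: [-0.1, 0.1, -1.4]
opening: 0.0156
gripper_force: 30.0
```

Run:
```python
from h import *
o=ctrl.get_obs();print(o['clock'],o['tool_pos'],o['orientation'],o['force'],o['opening'])
ey=np.array([.0980,.9952,0]);O=np.array([.573,-.0132,.2262])
print(delta(O-.086*ey,-5.6))
w=snap('wrist','w5')
u=cv2.cvtColor(w['img'],cv2.COLOR_RGB2HSV)[:300]
k,l,st,ce=cv2.connectedComponentsWithStats(cv2.inRange(u,(22,150,150),(34,255,255)))
for i in range(1,k):
  if st[i,4]>60: print(ce[i],st[i],onz(w,ce[i],.221))
```

```text
10.9167 [ 0.56364344 -0.0992941   0.22648646] [ 1.79996662e+02  4.34225573e-03 -5.60820231e+00] [-0.07343224  0.14119496 -1.44274096] 0.015609300453473092
[ 0.09 -0.06  0.03  0.    0.   -0.01]
[251.70942408 178.66230366] [236 170  33  22 382] [ 0.596888   -0.10068465  0.221     ]
```

Converted, 0.35 cm / 60 = 0.0058, 0.31 cm / 60 = 0.0052.

Request:
send_rows(plan=[[[0,0,0.0008,0,0,0],[0,0,0.002,0,0,0],[0,0,0.0033,0,0,0],[0,0,0.0043,0,0,0],[0,0,0.0052,0,0,0],[0,0,0.0058,0,0,0],[0,0,0.0058,0,0,0],[0,0,0.0058,0,0,0]]])

```text
clock: 11.63
tool_pos: [0.5638, -0.0986, 0.223]
orientation: [180.0, 0.0, -5.6]
force: [0.2, -0.3, -1.4]
opening: 0.0153
gripper_force: 30.0
```

Converted, 0.1 cm / 60 = 0.0017, 0.09 cm / 60 = 0.0015.

Request:
send_rows(plan=[[[0,0,0.0005,0,0,0],[0,0,0.001,0,0,0],[0,0,0.0015,0,0,0],[0,0,0.0017,0,0,0],[0,0,0.0017,0,0,0],[0,0,0.0017,0,0,0]]])

```text
clock: 12.13
tool_pos: [0.564, -0.0987, 0.2225]
orientation: [180.0, -0.1, -5.6]
force: [-1.1, 0.0, 2.3]
opening: 0.0149
gripper_force: 30.0
```

Request:
send_rows(plan=[[[0,0,0,0,0,0],[0,0,0,0,0,0],[0,0,0,0,0,0],[0,0,0,0,0,0],[0,0,0,0,0,0],[0,0,0,0,0,0]]], fingers=0.45)

```text
clock: 12.63
tool_pos: [0.5637, -0.0987, 0.2219]
orientation: [180.0, 0.0, -5.6]
force: [0.2, 1.4, -0.4]
opening: 0.0388
gripper_force: 0.0
```

Converted, -14 cm / 60 = -0.2333, -13 cm / 60 = -0.2167.

Request:
send_rows(plan=[[[0,0,-0.0083,0,0,0],[0,0,-0.025,0,0,0],[0,0,-0.05,0,0,0],[0,0,-0.0833,0,0,0],[0,0,-0.1333,0,0,0],[0,0,-0.1833,0,0,0],[-0.0167,0,-0.2167,0,0,0],[-0.05,0,-0.2333,0,0,0]]])

```text
clock: 13.3
tool_pos: [0.5356, -0.096, 0.3656]
orientation: [180.0, -0.2, -5.6]
force: [-0.0, 0.5, 0.2]
opening: 0.0396
gripper_force: 0.0
```

Converted, -14 cm / 60 = -0.2333, -12 cm / 60 = -0.2.

Request:
send_rows(plan=[[[-0.0333,0,0,0,0,0],[-0.0667,-0.05,0,0,0,0],[-0.1,-0.1,0,0,0,0],[-0.1167,-0.15,0,0,0,0],[-0.1167,-0.2,0,0,0,0],[-0.1167,-0.2333,0,0,0,0],[-0.1167,-0.2333,0,0,0,0],[-0.1167,-0.2333,0,0,0,0]]])

```text
clock: 13.97
tool_pos: [0.4778, 0.0513, 0.3629]
orientation: [-180.0, -0.1, -5.5]
force: [0.6, -0.3, -0.5]
opening: 0.0394
gripper_force: 0.0
```

Run:
```python
from h import *
o=ctrl.get_obs();print(o['clock'],o['tool_pos'],o['force'],o['opening'])
w=snap('wrist','w6');s=snap('side','s6');t=snap('top','t6')
def c(d,u,v,k,h): return cv2.resize(d['img'][v:v+h,u:u+k,::-1],(400,300),interpolation=cv2.INTER_CUBIC)
cv2.imwrite('pics/c6.png',np.vstack([np.hstack([cv2.resize(w['img'][:,:,::-1],(400,300)),c(s,200,140,120,90)]),np.hstack([c(s,160,100,200,150),c(t,200,165,104,78)])]))
print(proj(t,[.564,-.0987,.247]))
```

```text
13.9667 [0.47781738 0.05129585 0.36293278] [ 0.55484801 -0.3474025  -0.47985478] 0.03935989927737869
[288.60551807 198.10496562]
```

View pics/c6.png

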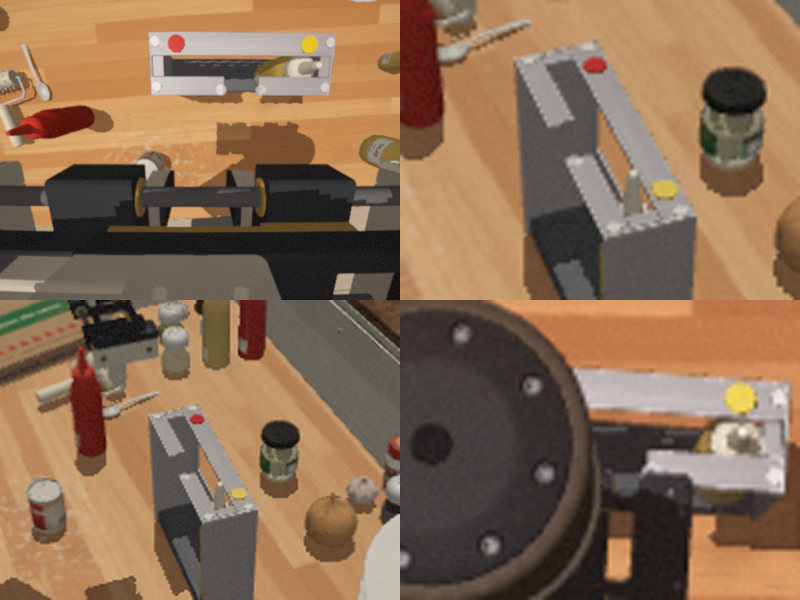

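The bottle stands under the strips at the yellow-dot end, its nozzle tip at side pixel (269.7,191.3) and top pixel about (289.5,200). I'll check this by triangulation before handing in.

Run:
```python
from h import *
s=load('s6');t=load('t6');w=load('w6')
print('pred side',proj(s,[.564,-.0987,.247]),'wrist',proj(w,[.564,-.0987,.247]),proj(w,[.564,-.0987,.2]))
print(tri([(s,(269.7,191.3)),(t,(289.5,200.))]))
a=[(s,259,182,20,15),(t,278,190,20,15),(w,365,60,60,45)]
cv2.imwrite('pics/c7.png',np.hstack([cv2.resize(d['img'][v:v+h,u:u+k,::-1],(260,195),interpolation=cv2.INTER_CUBIC) for d,u,v,k,h in a]))
```

```text
pred side [269.74558814 192.16265285] wrist [407.31305795  82.71793514] [384.97360672  87.63249075]
(array([ 0.56027126, -0.1009607 ,  0.25276296]), [np.float64(0.002244659799035145), np.float64(0.0022446597990353)])
```

View pics/c7.png

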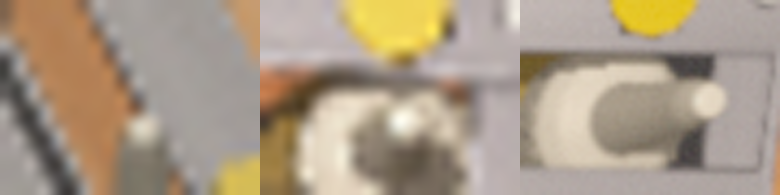

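The tip is at wrist (408.8,82.4), predicted (407.3,82.7), and at top (289.2,199.2). So the bottle is upright at the dot, and I'm handing in.

```bash
python3 -c "
from plant import ctrl
print(ctrl.close_job())"
```

```text
the job is handed in; nothing more can be done
None
```

The middle-sized oil bottle now stands upright on the rail's ledge at the yellow-dot end, released and clear of the arm; I handed the job in at about 14 s on the robot's clock, and no verdict was returned.

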